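Set the plate stand's foot to its mark, pinch the cam lever shut and hold

ROBOT

A 7-joint arm with a two-finger parallel gripper is mounted at the origin on the work surface. World frame = base frame: x ahead of the robot, y to its left, z up, the work surface at z = 0. Lengths are in m, angles in rad, forces in N, time in s.
With the tool pointing down it reaches from about 0.425 to 0.875 m from the base axis. Payload 4.7 kg.
Tool frame: the origin (TCP) lies at the very end of the fingers, on their centre line; the grasp point (between the pads) lies 19 mm behind it (ctrl.grasp_offset is the distance from the TCP to the grasp point, in m); z points along the fingers, y is the direction in which the jaws open and shut (so a half turn about z gives the same grasp; the last joint's range is limited). The gripper opens to 87 mm and grips with 3 to 60 N. Pads are 19 mm wide; open, the fingers measure 117 mm over their backs; the gripper's body (75 mm by 190 mm) begins 51 mm behind the grasp point.
Start: joints at [1.217, 0.321, -0.07, 1.45, 0.023, 1.371, -0.057], TCP at [0.234, -0.607, 0.223] pointing down, gripper open.
Joint ranges: [-2.86, 2.86], [-0.3, 2.09], [-1.38, 1.24], [0.06, 2.45], [-1.56, 4.7], [0.09, 2.05], [-2.69, 2.69]. Speed limits (rad/s): [2.57, 2.57, 3.14, 3.14, 3.14, 3.14, 3.14].

INTERFACE

Orientations are given as a rotation vector (axis times angle).
In Python, from bench import ctrl gives the robot as it stands.
- The arm moves only by the shell command python3 -m creep 'ROWS' [FORCE]. ROWS is JSON, a list that holds one entry, the list of rows, each a list of 7 numbers: the opening, from 0 (shut) to 1 (fully open), then the shift along the tool's x, y, z in mm, then the turn, a rotation vector about the tool's x, y, z in rad. In form: [[[grip, dx, dy, dz, rx, ry, rz], ...]]. A call has 1 to 5 rows; each row is the pose to reach, as a shift and turn from the pose commanded when the call began, along the tool's axes at that moment; what a row does not reach only later rows make up. A row lasts 1/10 s, in which the tool goes at most 50 mm and 8.59 degrees, less where a joint would pass 70% of its speed; a pose out of reach is approached as far as the arm can. A call with a gripper value outside its range is refused whole. The fingers move at their own pace and stop on an object; FORCE is the grip in N (left out, the last holds). Time passes only in rows, so rows that repeat a pose let the fingers close. It gives the time, the measured TCP pose, the force and the opening at its end, in the units of the state.
- ctrl.get_state(): the state, without advancing time (a new reading comes with each control period).
- ctrl.get_image(name): name is "scene" or "side" or "wrist"; returns the picture (420x560x3 uint8, red, green, blue); there is no depth.
- ctrl.camera_params(name): a dict with "K" (3x3 intrinsics, pixels), "pose" (4x4, takes a point from camera to world coordinates). Camera axes: x right, y down, z forward; pixel columns grow to the right and rows downward; lengths in m; the calibration is good to about 2 mm. A picture is of the moment at which its call begins: read the wrist's pose just before it. camera_params takes no time and is no camera call; for the wrist camera it gives the pose at the moment of the call.
- ctrl.close_job(): hands the job in, once; it reports no verdict.
The state is a dict: "time": time; "joint_positions": joint angles; "qd": joint speeds; "joint_torque": joint torques, N m; "position": TCP position; "tool_rot": TCP orientation; "ft_force": force on the tool from outside, world axes, zero at the start; "torque": the same for the moment, N m; "grip_width": opening from 0.0 (shut) to 1.0 (fully open).
Only numpy, scipy, OpenCV 4.12 (cv2) and the standard library are available. Lean on these libraries where they do the work, as an engineer would, in place of code of your own. Each camera call takes 0.05 s, during which the arm holds its last target. There are 200 camera calls.

TASK

With the cam lever still open, push the plate stand's sprung telescopic foot out by its crossbar until its pointer is in line with the pointer of the mark clip on the base, and while holding it there pinch the cam lever shut against the upright grip blade beside it. Finish while still holding: blade and lever stay pinched between the fingers with the foot at the mark, as the lever alone does not yet hold it. Leave the mark clip, the crockery, jar, coaster and spoon and the door of the box as they are.

Things in the scene. Friction and masses are not known exactly. Their poses are not given: they have to be found in the camera images.
- plate_stand: Plate stand fixed on the shelf: wooden base 295 x 100 x 16 mm, a white plate leaning on a rest at its -x end (up to 135 mm high, beyond x = -125 mm), two low guide rails. Origin on the shelf, on the centre line; the base runs from x = -200 to +95 mm. +x: the way the foot slides out; z up; +y: the side of cam lever, mark clip and a scale of lines 10 mm apart.
- foot (a joint): How far the telescopic foot (aluminium bar with rubber end, carrying blade, lever and crossbar) is slid out along the stand's +x, in m: 0 = in (its start), 0.125 = end stop. A spring pulls it back to 0 with 2 to 3.5 N, rising as it goes out, lever shut or not; friction 0.6 N. It is at the mark when equal to joint mark_clip.
- crossbar_face (a point): Centre of the crossbar's face that looks to the stand's -x (the face to push), 60 mm above the shelf, y = 0, x = -30 mm in the stand's frame with the foot in; moves with the foot; axes as the stand's. The crossbar is an upright plate 110 mm wide along y, 10 thick, 38 to 82 mm above the shelf. Fingers straddling blade and lever from above, closing along y, push its two wings with their sides.
- blade (a point): Centre of the upright aluminium grip blade fixed on the foot, 60 mm above the shelf; axes as the stand's. The blade runs from the crossbar face 60 mm towards -x, is 8 mm thick and stands 38 to 82 mm above the shelf; its outer (-y) face lies at y = -10 mm, its inner one at y = -2 mm.
- cam_lever (a joint): Angle of the cam lever, rad: 0 = shut, parallel to the blade; starts 0.30 to 0.42 (widest). Its vertical pivot on the foot is 55 mm behind (-x) the crossbar face, at y = +4 mm; its free end, near the crossbar, opens to +y. Stays where left; about 0.12 N m to turn. Shut, its outer face is at y = +8 mm: blade and lever are 18 mm thick, middle y = -1 mm. Wide open, its tip reaches y = +28 mm.
- lever_tip (a point): Middle of the free end of the cam lever, a flat upright steel paddle, 50 mm from the pivot, 8 mm thick, 42 to 78 mm above the shelf; this point is 60 mm above it. Its x axis points from the pivot along the lever to the free end.
- pointer (a point): Tip of the thin steel pointer that sticks out of the foot to the +y side, below the crossbar's middle (5 mm in +x from the crossbar face), 29 mm above the shelf, 31 mm from the centre line.
- mark_clip (a joint): Place of the steel mark clip along the base's +y edge, in m, counted like the foot's: between 0.05 and 0.10, different every time. The clip sits stiffly (8 N) and must not be moved. The foot is at the mark when joint foot has the same value.
- mark_tip (a point): Tip of the mark clip's own thin pointer, which points to -y at the foot's pointer, 29 mm above the shelf, 32 mm from the centre line; axes as the stand's. The clip is a steel block 6 x 14 mm, up to 32 mm above the shelf.
- bowl: Bystander: red terracotta bowl, 140 mm wide, 60 mm high, origin under its middle.
- mug_a: Bystander: stoneware mug, 76 mm wide, 85 mm high, handle at its +y, origin under its middle; stands close to the stand on its lever side.
- mug_b: Bystander: a like stoneware mug.
- jar: Bystander: turquoise ceramic jar with twist-off lid, 84 mm wide, 110 mm high, origin under its middle; stands close to the stand on the blade side.
- coaster: Bystander: round stainless steel coaster, 96 mm wide, 6 mm high, beside the stand.
- spoon: Bystander: wooden spoon lying on the shelf.
- wooden_box_door0 (a joint): Door of the wooden box (220 x 260 x 240 mm) at the robot's left; 0 = closed, rad; stays closed.

How it is judged:
On the way, in this order (a step that is already met when the one before it is completed fails the run):
1. the foot is pushed out to the mark with the cam lever still open (x of pointer in the frame of mark_tip between -0.005 and 0.005 m and value of joint cam_lever above 0.2 rad), for 0.2 s.
2. the cam lever is pinched shut against the blade with the foot held at the mark (x of pointer in the frame of mark_tip between -0.005 and 0.005 m and value of joint cam_lever below 0.06 rad and contact force between the fingers and foot_c0 above 1 N and contact force between the fingers and cam_lever_c0 above 1 N), for 0.2 s.
At the end, for the whole second after the job is handed in: The foot's pointer is within 5 mm of the mark clip's pointer along the slide and at rest, the cam lever is shut (under 0.06 rad), and the fingers hold blade and lever pinched, pressing on each with more than 1 N (all of step 2 and velocity of joint foot between -0.01 and 0.01 m/s); the arm keeps its last pose, push and grip.
It fails at once if the cam lever is closed while the foot is away from the mark (lever under 0.15 rad, more than 10 mm off) (value of joint cam_lever below 0.15 rad and not (x of pointer in the frame of mark_tip between -0.01 and 0.01 m)).
It fails at once if the mark clip is shifted by more than 4 mm (distance of mark_tip from where it was at the start of the episode above 0.004 m).
It fails at once if crockery, jar, coaster or spoon is shoved by more than 20 mm (distance of any of bowl, mug_a, mug_b, jar, coaster, spoon from where it was at the start of the episode above 0.02 m).
It fails at once if the box door is opened (value of joint wooden_box_door0 above 0.1 rad).
It also fails if it takes over 37 s, if anything falls off the work surface, if the arm or the gripper's body presses on something with over 40 N, if the wrist force passes 120 N, or if a joint passes its speed limit or range.

## Working session

There is one attempt and no reset: what is moved stays moved. The work goes in short steps, Python scripts to look and compute and a shell command to move; the robot and the scene stay as the last step left them, time stands still between calls to the robot, and variables do not carry over. Pictures are saved under pics/ and viewed, about 8 in all and at most 12, crops included, and the job is handed in when it is done.

```bash
mkdir -p pics
cat > h.py <<'E'
import numpy as np, cv2
from bench import ctrl
from scipy.spatial.transform import Rotation as R
def snap(n,f):
    p=ctrl.camera_params(n); im=ctrl.get_image(n); cv2.imwrite('pics/'+f+'.png',im[:,:,::-1]); np.savez('pics/'+f+'.npz',K=p['K'],pose=p['pose']); return im
def ray(f,u,v,z):
    d=np.load('pics/'+f+'.npz'); K,T=d['K'],d['pose']
    r=T[:3,:3]@np.linalg.solve(K,[u,v,1.]); o=T[:3,3]; return o+r*(z-o[2])/r[2]
def proj(f,p):
    d=np.load('pics/'+f+'.npz'); c=np.linalg.inv(d['pose'])@np.r_[p,1]; q=d['K']@c[:3]; return q[:2]/q[2]
E
python3 - <<'E'
from h import *
a=snap('scene','a'); b=snap('side','b'); c=snap('wrist','c')
s=ctrl.get_state(); print({k:np.round(v,3) for k,v in s.items()})
for n in 'abc': 
    d=np.load(f'pics/{n}.npz'); print(np.round(d['pose'],3).tolist(), d['K'][0,0])
cv2.imwrite('pics/ab.png',np.vstack([np.hstack([a,b])])[:,:,::-1][:, :])
im=cv2.imread('pics/ab.png'); cv2.imwrite('pics/ab.png',cv2.resize(im,(800,300)))
E
```

```text
{'time': np.float64(0.15), 'joint_positions': array([ 1.217,  0.322, -0.07 ,  1.451,  0.023,  1.371, -0.057]), 'qd': array([-0.   , -0.003, -0.   , -0.001, -0.001, -0.   ,  0.001]), 'joint_torque': array([-0.0000e+00, -4.9180e+01, -4.0400e-01, -3.1288e+01, -6.4000e-02,
        4.0000e-02,  0.0000e+00]), 'position': array([ 0.234, -0.606,  0.222]), 'tool_rot': array([-3.087e+00, -5.740e-01,  1.000e-03]), 'ft_force': array([-0.555, -0.255,  0.267]), 'torque': array([ 0.005, -0.004,  0.002]), 'grip_width': np.float64(0.999)}
[[-0.067, 0.856, -0.513, 1.083], [0.998, 0.061, -0.03, 0.047], [0.006, -0.513, -0.858, 1.062], [0.0, 0.0, 0.0, 1.0]] 400.5543052572169
[[-0.84, -0.409, 0.357, 0.075], [-0.543, 0.65, -0.532, 0.642], [-0.015, -0.64, -0.768, 0.983], [0.0, 0.0, 0.0, 1.0]] 448.52380528725763
[[0.359, -0.903, -0.237, 0.299], [-0.933, -0.348, -0.088, -0.582], [-0.003, 0.253, -0.967, 0.383], [0.0, 0.0, 0.0, 1.0]] 362.5230661549941
```

View pics/a.png

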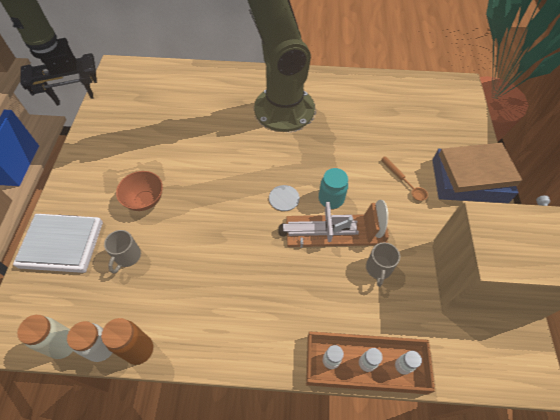

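View pics/b.png

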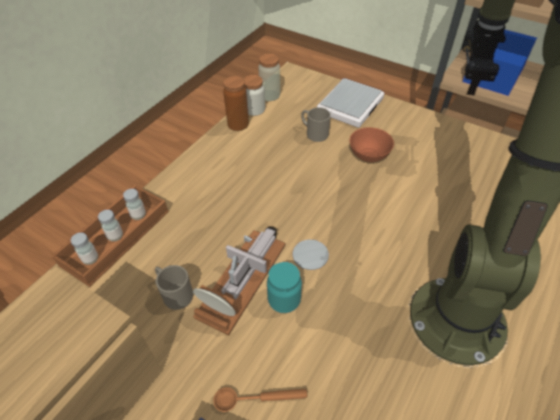

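The scene view shows the stand at about (285–388, 205–248). The foot points left (world -y), the crossbar is at (328,220), the jar at (334,188), and mug_a at (384,262). I'll enlarge it.

Run:
```python
from h import *
a=cv2.imread('pics/a.png')[190:260,270:400]; b=cv2.imread('pics/b.png')[220:330,190:300]
A=cv2.resize(a,None,fx=6,fy=6,interpolation=cv2.INTER_CUBIC)
cv2.imwrite('pics/za.png',A)
for u,v in [(328,222),(283,230),(388,238),(302,240),(370,245),(288,248)]: print(u,v,ray('a',u,v,.016).round(3),ray('a',u,v,.08).round(3))
```

```text
328 222 [0.478 0.164 0.016] [0.515 0.156 0.08 ]
283 230 [0.514 0.03  0.016] [0.549 0.031 0.08 ]
388 238 [0.519 0.34  0.016] [0.554 0.322 0.08 ]
302 240 [0.544 0.088 0.016] [0.577 0.085 0.08 ]
370 245 [0.546 0.286 0.016] [0.579 0.271 0.08 ]
288 248 [0.573 0.048 0.016] [0.604 0.048 0.08 ]
```

View pics/za.png

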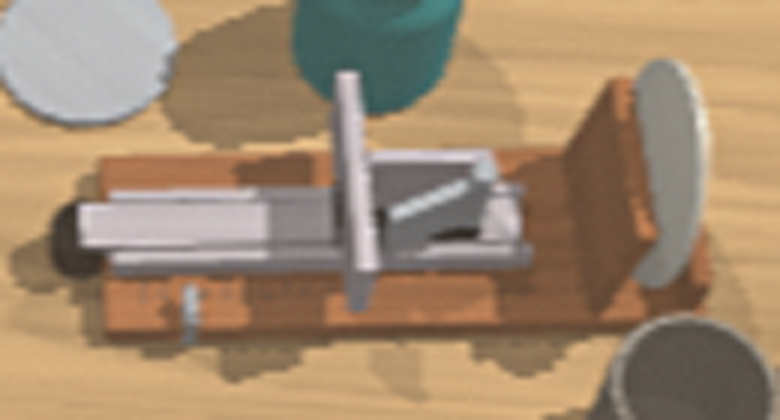

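The crop (scale 6, offset 270,190) shows these positions:
- Base left edge: corners (100,157) and (103,333).
- Crossbar top: runs (347,72) to (365,268).
- Lever: from pivot (487,165) to tip (395,215).
- Mark clip: pointer tip near (190,287).

Next I'll work out the poses.

Run:
```python
from h import *
f=lambda u,v,z: ray('a',u/6+270,v/6+190,z)
c1=f(103,333,.016);c2=f(100,157,.016);c3=f(708,318,.016)
t1=f(347,72,.082);t2=f(365,268,.082);m=f(190,287,.029);lt=f(395,215,.078);lp=f(487,165,.078)
b1=f(370,155,.082);b2=f(492,155,.082)
for n in 'c1 c2 c3 t1 t2 m lt lp b1 b2'.split(): print(n,eval(n).round(4))
print('cross len',np.linalg.norm(t1-t2),'base',np.linalg.norm(c1-c2),np.linalg.norm(c1-c3))
yd=(t2-t1)+(c1-c2); yaw=np.arctan2(yd[1],yd[0])-np.pi/2; print('yaw',yaw, np.arctan2(*(t2-t1)[:2]),np.arctan2(*(c1-c2)[:2]),np.arctan2(*(c3-c1)[1::-1][::1]))
X=np.array([np.cos(yaw),np.sin(yaw)]);Y=np.array([-X[1],X[0]])
o1=(c1+c2)[:2]/2-.095*X; o2=(t1+t2)[:2]/2+.025*X; print(o1,o2)
o=(o1+o2)/2
for n in 'c1 c2 c3 t1 t2 m lt lp b1 b2'.split():
    p=eval(n)[:2]-o; print(n,(p@X).round(4),(p@Y).round(4))
```

```text
c1 [0.5647 0.0454 0.016 ]
c2 [0.4661 0.0384 0.016 ]
c3 [0.536  0.3386 0.016 ]
t1 [0.4489 0.1555 0.082 ]
t2 [0.5557 0.1641 0.082 ]
m [0.5435 0.086  0.029 ]
lt [0.5244 0.1787 0.078 ]
lp [0.4941 0.2225 0.078 ]
b1 [0.4949 0.1665 0.082 ]
b2 [0.4908 0.2243 0.082 ]
cross len 0.1070992690477624 base 0.09885978973516882 0.29459546154584115
yaw -1.4948718498047708 1.4900626430762667 1.5000818838484413 1.6683923023056062
[0.50817178 0.13662696] [0.50420804 0.13489667]
c1 0.0945 0.0515
c2 0.094 -0.0474
c3 -0.2 0.0451
t1 -0.024 -0.0556
t2 -0.0245 0.0515
m 0.0524 0.0334
lt -0.0414 0.0214
lp -0.0874 -0.0055
b1 -0.0315 -0.0089
b2 -0.0894 -0.0086
```

```bash
cat >> h.py <<'E'
O=np.array([.506,.1355]); YAW=-1.487
def st(p): X=np.array([np.cos(YAW),np.sin(YAW)]); d=np.array(p)[:2]-O; return np.array([d@X,d@[-X[1],X[0]]])
def wd(x,y): c,s=np.cos(YAW),np.sin(YAW); return O+[c*x-s*y,s*x+c*y]
def go(xy,z,tgt=True):
    s=ctrl.get_state(); r=R.from_rotvec(s['tool_rot']); d=np.r_[xy,z]-s['position']
    c,sn=np.cos(YAW),np.sin(YAW); G=R.from_matrix(np.array([[-c,-sn,0],[-sn,c,0],[0,0,-1]]).T)
    print('now',s['position'].round(4),'stand',st(s['position']).round(4),'t',s['time'],'f',s['ft_force'].round(2),'g',s['grip_width'].round(3))
    print('mm',(r.inv().apply(d)*1000).round(1),'turn',(r.inv()*G).as_rotvec().round(3))
E
python3 - <<'E'
from h import *
print('jar', st(ray('a',334,176,.11)),'jar base',st(ray('a',334,206,.0)), 'mug',st(ray('a',384,256,.085)))
go([.40,-.40],.22); go(wd(-.055,0),.22)
E
```

```text
jar [-0.04552762 -0.12756461] jar base [-0.05627011 -0.09226299] mug [-0.16084443  0.1198416 ]Traceback (most recent call last):
  File "<stdin>", line 3, in <module>
  File "h.py", line 17, in go
    print('now',s['position'].round(4),'stand',st(s['position']).round(4),'t',s['time'],'f',s['ft_force'].round(2),'g',s['grip_width'].round(3))
                                                                                                                       ^^^^^^^^^^^^^^^^^^^^^
AttributeError: 'float' object has no attribute 'round'
```

```bash
sed -i "s/s\['grip_width'\].round(3)/round(float(s['grip_width']),3)/" h.py
python3 - <<'E'
from h import *
go([.42,-.40],.22); go(wd(-.055,0),.22)
E
```

```text
now [ 0.2335 -0.6062  0.2217] stand [ 0.7162 -0.3336] t 0.15 f [-0.55 -0.25  0.27] g 0.999
mm [ 248.1 -125.3    1.9] turn [-1.000e-03 -1.000e-03 -1.287e+00]
now [ 0.2335 -0.6062  0.2217] stand [ 0.7162 -0.3336] t 0.15 f [-0.55 -0.25  0.27] g 0.999
mm [ 536.4 -646.9    2.6] turn [-1.000e-03 -1.000e-03 -1.287e+00]
```

```bash
python3 -m creep '[[[1,45,-23,0,0,0,-0.13],[1,90,-46,0,0,0,-0.26],[1,135,-69,0,0,0,-0.39],[1,180,-92,0,0,0,-0.52],[1,225,-115,0,0,0,-0.65]]]'
python3 - <<'E'
from h import *
go([.53,-.19],.22); go(wd(-.055,0),.22)
E
```

```text
time: 0.65
position: [0.4014, -0.4186, 0.2224]
tool_rot: [-2.74, -1.538, 0.0]
ft_force: [0.3, 0.7, 0.2]
grip_width: 1.001
now [ 0.4014 -0.4186  0.2224] stand [ 0.5434 -0.1506] t 0.65 f [0.25 0.72 0.16] g 1.001
mm [262.1  -9.3   2.4] turn [-0.     0.    -0.632]
now [ 0.4014 -0.4186  0.2224] stand [ 0.5434 -0.1506] t 0.65 f [0.25 0.72 0.16] g 1.001
mm [ 571.8 -231.8    2.3] turn [-0.     0.    -0.632]
```

```bash
python3 -m creep '[[[1,48,-5,0,0,0,-0.13],[1,96,-10,0,0,0,-0.26],[1,144,-15,0,0,0,-0.39],[1,190,-25,0,0,0,-0.52],[1,235,-40,0,0,0,-0.63]]]' >/dev/null
python3 - <<'E'
from h import *
go(wd(-.055,0),.22)
E
```

```text
now [ 0.4905 -0.1974  0.2223] stand [ 0.3304 -0.0433] t 1.15 f [ 0.94  0.07 -0.4 ] g 0.999
mm [385.5  42.7   2.4] turn [ 0.    -0.    -0.002]
```

```bash
python3 -m creep '[[[0.9,45,5,0,0,0,0],[0.9,90,10,0,0,0,0],[0.9,135,15,0,0,0,0],[0.9,180,20,0,0,0,0],[0.9,225,25,0,0,0,0]]]' >/dev/null;python3 -m creep '[[[0.9,45,5,0,0,0,0],[0.9,90,10,0,0,0,0],[0.9,135,15,0,0,0,0],[0.9,150,15,0,0,0,0],[0.9,150,15,0,0,0,0]]]' >/dev/null
python3 - <<'E'
from h import *
go(wd(-.055,0),.12)
w=snap('wrist','w1')
for n,p in dict(facetop=(*wd(-.03,0),.082),wingL=(*wd(-.03,-.055),.082),wingR=(*wd(-.03,.055),.082),m=(*wd(.052,.032),.029)).items(): print(n,proj('w1',p).round(1))
E
```

```text
now [0.4998 0.1811 0.2224] stand [-0.046  -0.0024] t 2.15 f [-0.43 -0.75 -0.71] g 0.9
mm [  8.9   2.4 102.4] turn [-0.001 -0.001 -0.001]
facetop [278.2 213.4]
wingL [214.7 213.5]
wingR [341.8 213.4]
m [308.1 274.3]
```

View pics/w1.png

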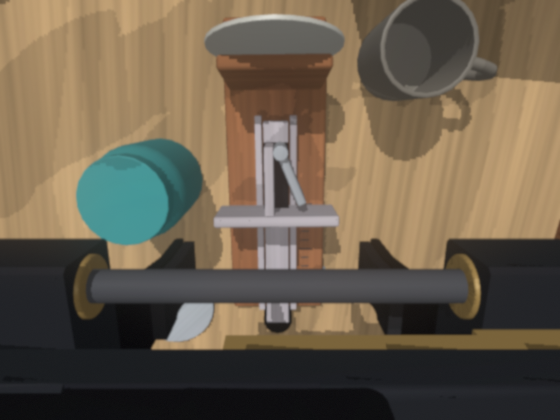

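The wrist view shows the crossbar at u 215–338, v 206–226, with the lever open from (281,152) to (302,205) and the blade at u≈269. The gripper hides the clip.

Run:
```python
from h import *
w=cv2.imread('pics/w1.png').astype(int)
for u in (225,245,330): print(u,[int(x) for x in w[200:232,u].mean(1)])
print('row210',[int(x) for x in w[211,205:225].mean(1)],[int(x) for x in w[211,330:348].mean(1)])
print('row220',[int(x) for x in w[221,205:225].mean(1)],[int(x) for x in w[221,330:348].mean(1)])
```

```text
225 [158, 158, 158, 157, 154, 144, 132, 125, 124, 125, 126, 126, 126, 126, 125, 127, 136, 154, 169, 177, 180, 179, 178, 176, 172, 165, 156, 150, 153, 157, 159, 159]
245 [108, 112, 113, 114, 116, 120, 123, 124, 126, 127, 127, 126, 127, 128, 127, 128, 139, 158, 173, 180, 182, 181, 180, 177, 172, 163, 144, 115, 91, 82, 80, 80]
330 [148, 147, 147, 145, 140, 134, 131, 132, 132, 131, 132, 132, 133, 133, 134, 144, 163, 179, 185, 186, 186, 185, 183, 180, 173, 156, 130, 111, 104, 102, 102, 102]
row210 [109, 108, 107, 108, 109, 110, 110, 109, 107, 107, 113, 122, 129, 129, 128, 126, 125, 125, 125, 126] [132, 132, 132, 132, 132, 133, 139, 145, 147, 148, 148, 146, 144, 143, 141, 139, 143, 148]
row220 [108, 108, 108, 108, 110, 110, 109, 112, 130, 159, 174, 177, 179, 178, 176, 173, 177, 179, 180, 179] [185, 185, 185, 185, 185, 184, 182, 174, 158, 143, 141, 142, 141, 139, 139, 143, 148, 150]
```

Run:
```python
from h import *
l=ray('w1',213.5,216.8,.082); r=ray('w1',338.3,215.4,.082)
print(l,r,st(l),st(r),np.linalg.norm(l-r)); c=(l+r)[:2]/2
d=r-l; yaw=np.arctan2(d[1],d[0])-np.pi/2; print('yaw',yaw,'center',c, 'bladeY',st(ray('w1',269,170,.082)), 'tip',st(ray('w1',302,204,.078)))
X=np.array([np.cos(yaw),np.sin(yaw)]); print('O',c+.03*X)
```

```text
[0.44778124 0.15769128 0.082     ] [0.55549635 0.16791783 0.082     ] [-0.02698622 -0.0561571 ] [-0.02816132  0.05203599] 0.10819947569277583
yaw -1.4761393571600376 center [0.5016388  0.16280455] bladeY [-0.06780735 -0.00775394] tip [-0.03736599  0.02070755]
O [0.50447427 0.13293885]
```

```bash
sed -i 's/^O=.*/O=np.array([.5045,.1335]); YAW=-1.478/' h.py
python3 - <<'E'
from h import *
go(wd(-.053,-.001),.05); print('m',st([.5435,.086]))
E
```

```text
now [0.5005 0.1783 0.2222] stand [-0.0449  0.0001] t 2.2 f [ 0.96 -0.53  0.36] g 0.901
mm [  8.1  -1.1 172.2] turn [-0.001  0.    -0.013]
m [0.0509095 0.0344307]
```

```bash
python3 -m creep '[[[0.8,8,-1,20,0,0,-0.013],[0.8,8,-1,50,0,0,-0.013],[0.8,8,-1,80,0,0,-0.013],[0.8,8,-1,80,0,0,-0.013],[0.8,8,-1,80,0,0,-0.013]]]' >/dev/null
python3 - <<'E'
from h import *
w=snap('wrist','w2')
go(wd(-.053,-.001),.05)
E
```

```text
now [0.5004 0.1845 0.1437] stand [-0.0512  0.0006] t 2.75 f [ 0.28 -0.16  0.21] g 0.799
mm [ 1.9 -1.7 93.7] turn [ 0.001  0.    -0.005]
```

View pics/w2.png

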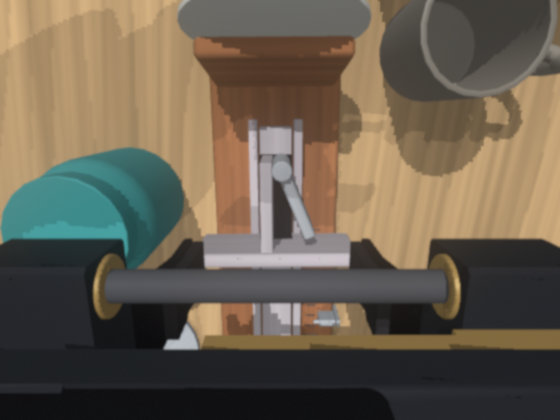

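The fingers are centred on the crossbar (204–349). The mark clip shows under the rod, with its tip near (316,319).

```bash
python3 -m creep '[[[0.8,2,-1,25,0,0,-0.005],[0.8,2,-1,50,0,0,-0.005],[0.8,2,-1,75,0,0,-0.005],[0.8,2,-1,93,0,0,-0.005],[0.8,2,-1,93,0,0,-0.005]]]'
python3 - <<'E'
from h import *
print('mark',st(ray('w2',316,319,.029)),st(ray('w2',325,319,.029)))
go(wd(-.04,-.001),.05)
E
```

```text
time: 3.25
position: [0.4979, 0.1864, 0.049]
tool_rot: [-2.114, -2.323, 0.003]
ft_force: [0.1, -0.6, 0.3]
grip_width: 0.794
mark [0.05208359 0.03383417] [0.05212145 0.04151688]
now [0.4979 0.1864 0.049 ] stand [-0.0533 -0.0017] t 3.25 f [ 0.06 -0.58  0.33] g 0.794
mm [-13.3   0.7  -1. ] turn [-0.002  0.001  0.001]
```

```bash
for i in 1 2; do python3 -m creep '[[[0.8,-4,0,0,0,0,0],[0.8,-8,0,0,0,0,0],[0.8,-8,0,0,0,0,0]]]' | egrep 'pos|ft'; done
python3 - <<'E'
from h import *
go(wd(.02,-.001),.05)
E
```

```text
position: [0.5003, 0.1786, 0.051]
ft_force: [-0.7, -0.4, 0.3]
position: [0.5001, 0.1714, 0.05]
ft_force: [-0.2, 0.4, 0.2]
now [0.5001 0.1714 0.05  ] stand [-0.0381 -0.0008] t 3.85 f [-0.15  0.45  0.21] g 0.8
mm [-58.1  -0.2  -0. ] turn [ 0.001 -0.     0.002]
```

```bash
for i in 1 2 3; do python3 -m creep '[[[0.8,-3,0,0,0,0,0],[0.8,-3,0,0,0,0,0]]]' | egrep 'pos|ft'; done; python3 -m creep '[[[0.8,-10,0,0,0,0,0],[0.8,-20,0,0,0,0,0],[0.8,-30,0,0,0,0,0],[0.8,-30,0,0,0,0,0],[0.8,-30,0,0,0,0,0]]]';python3 - <<'E'
from h import *
go(wd(.02,-.001),.05)
w=snap('wrist','w3')
E
```

```text
position: [0.5003, 0.1687, 0.0498]
ft_force: [0.2, 0.9, 0.8]
position: [0.5005, 0.1653, 0.0496]
ft_force: [1.2, 2.1, 1.6]
position: [0.5007, 0.162, 0.0495]
ft_force: [1.8, 1.9, 0.6]
time: 4.95
position: [0.5032, 0.1316, 0.0493]
tool_rot: [2.114, 2.323, -0.002]
ft_force: [0.8, 2.7, -0.7]
grip_width: 0.801
now [0.5032 0.1316 0.0493] stand [ 0.0018 -0.0015] t 4.95 f [ 0.78  2.71 -0.7 ] g 0.801
mm [-18.2   0.5  -0.7] turn [-0.001  0.001  0.001]
```

View pics/w3.png

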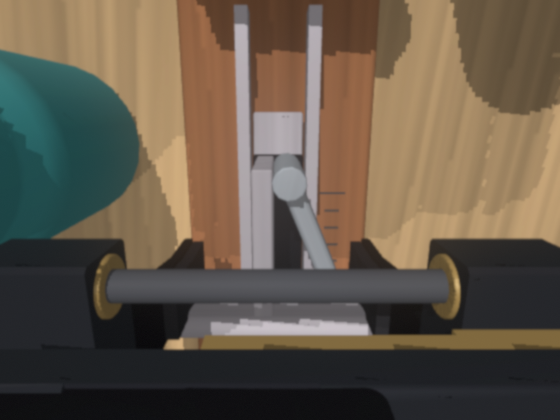

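Run:
```python
from h import *
w=cv2.imread('pics/w2.png').astype(int)
for u in (215,335): print(u,[int(x) for x in w[228:268,u].mean(1)])
for f in ('w2','w3'):
  g=cv2.imread(f'pics/{f}.png'); 
for z in (.078,.082,.088):
  print(z,st(ray('w2',282,170,z)),st(ray('w3',289,179,z)), 'face w2',st(ray('w2',277,254,.082)))
w=cv2.imread('pics/w3.png').astype(int)
print('blade rear w3',[int(x) for x in w[145:185,262].mean(1)])
w=cv2.imread('pics/w2.png').astype(int)
print('blade rear w2',[int(x) for x in w[145:175,266].mean(1)])
```

```text
215 [170, 170, 170, 170, 168, 159, 146, 136, 133, 133, 135, 136, 136, 137, 137, 136, 135, 137, 137, 137, 136, 136, 135, 136, 139, 148, 166, 182, 191, 194, 196, 196, 194, 192, 190, 187, 184, 177, 166, 154]
335 [111, 111, 111, 112, 120, 132, 137, 139, 139, 142, 142, 142, 142, 142, 141, 141, 142, 143, 142, 143, 144, 144, 143, 143, 151, 169, 188, 197, 200, 201, 201, 201, 200, 198, 196, 194, 187, 169, 138, 106]
0.078 [-0.08380823  0.00440422] [-0.04275045  0.00417505] face w2 [-0.02895153  0.00096568]
0.082 [-0.08443134  0.00435162] [-0.04347558  0.00403901] face w2 [-0.02895153  0.00096568]
0.088 [-0.08536601  0.00427273] [-0.04456328  0.00383495] face w2 [-0.02895153  0.00096568]
blade rear w3 [168, 168, 168, 168, 169, 168, 168, 166, 151, 116, 99, 119, 134, 138, 137, 137, 138, 137, 136, 136, 137, 137, 136, 138, 146, 159, 165, 164, 163, 162, 162, 162, 162, 162, 162, 162, 161, 161, 162, 161]
blade rear w2 [169, 169, 169, 169, 169, 168, 169, 167, 154, 128, 125, 136, 139, 140, 139, 139, 140, 147, 159, 166, 167, 166, 165, 166, 166, 165, 166, 166, 165, 165]
```

Run:
```python
from h import *
a=snap('scene','a2'); b=snap('side','b2')
z=lambda i,r,c: cv2.resize(i[r:r+70,c:c+100],(800,560),interpolation=cv2.INTER_CUBIC)[:,:,::-1]
cv2.imwrite('pics/za2.png',cv2.resize(np.vstack([a[195:255,270:400],b[225:285,210:340]]),(780,720))[:, :, ::-1])
im=cv2.imread('pics/za2.png'); cv2.imwrite('pics/za2.png',cv2.resize(im,(650,600)))
```

```text
(no output)
```

View pics/za2.png

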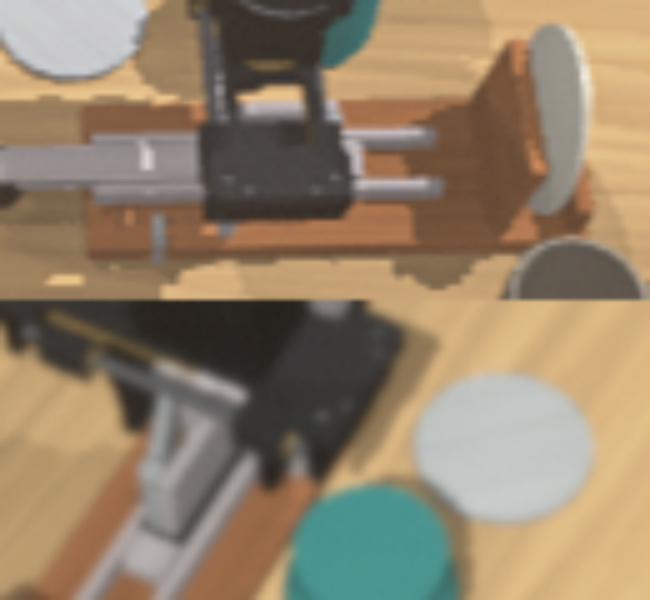

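```bash
python3 -m creep '[[[0.8,-9,0,0,0,0,0],[0.8,-18,0,0,0,0,0],[0.8,-27,0,0,0,0,0],[0.8,-34,0,0,0,0,0],[0.8,-34,0,0,0,0,0]]]';python3 - <<'E'
from h import *
print('clip', st(ray('a2',270+158/5,195+215/5,.029)),'ptr?',st(ray('a2',315,241,.029)),st(ray('a2',315,241,.06)))
go(wd(.037,-.001),.05)
a=snap('scene','a3');w=snap('wrist','w4')
cv2.imwrite('pics/za3.png',np.vstack([cv2.resize(a[215:255,275:345],(700,400),interpolation=cv2.INTER_CUBIC),cv2.resize(w[130:270,100:450],(700,200))])[:,:,::-1])
E
```

```text
time: 5.6
position: [0.5064, 0.0968, 0.0493]
tool_rot: [2.115, 2.322, -0.003]
ft_force: [-0.4, 1.4, -1.8]
grip_width: 0.802
clip [0.05112945 0.03496411] ptr? [0.01297663 0.04556729] [0.01676923 0.06125442]
now [0.5064 0.0968 0.0493] stand [ 0.0367 -0.0015] t 5.6 f [-0.43  1.4  -1.76] g 0.802
mm [-0.3  0.5 -0.7] turn [-0.001  0.001  0.001]
```

View pics/za3.png

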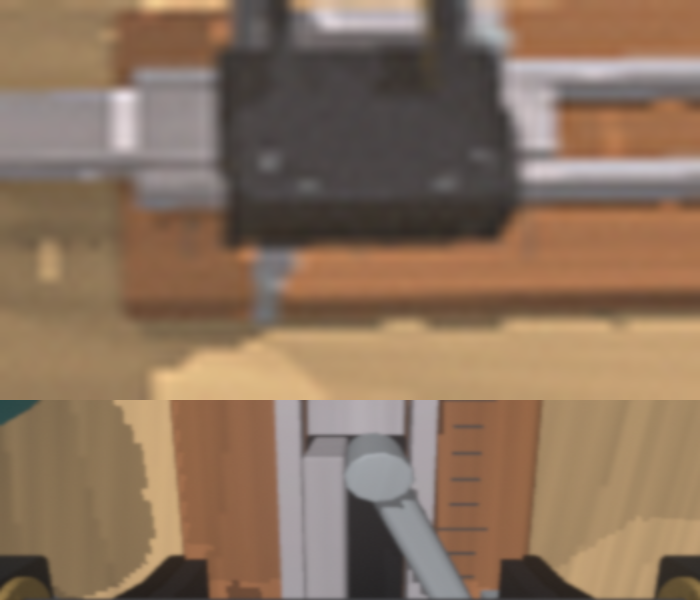

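The scene view shows the crossbar end (285,258) right next to the clip (265,290). My numbers give foot ≈ 0.0757 and mark ≈ 0.0755–0.076. The lever is still open, so I'll hold for a moment and then close.

```bash
python3 -m creep '[[[0.8,0,0,0,0,0,0],[0.8,0,0,0,0,0,0],[0.8,0,0,0,0,0,0],[0.8,0,0,0,0,0,0]]]' 20; python3 -m creep '[[[0.6,0,0,0,0,0,0],[0.5,0,0,0,0,0,0],[0.4,0,0,0,0,0,0],[0.35,0,0,0,0,0,0],[0.35,0,0,0,0,0,0]]]' 20; python3 -m creep '[[[0.3,0,0,0,0,0,0],[0.25,0,0,0,0,0,0],[0.2,0,0,0,0,0,0],[0.15,0,0,0,0,0,0],[0.1,0,0,0,0,0,0]]]' 20;  python3 -m creep '[[[0,0,0,0,0,0,0],[0,0,0,0,0,0,0],[0,0,0,0,0,0,0],[0,0,0,0,0,0,0],[0,0,0,0,0,0,0]]]' 20
python3 - <<'E'
from h import *
go(wd(.037,-.001),.05)
a=snap('scene','a4');w=snap('wrist','w5')
cv2.imwrite('pics/za4.png',np.vstack([cv2.resize(a[215:255,275:345],(700,400),interpolation=cv2.INTER_CUBIC),cv2.resize(w[130:270,100:450],(700,200))])[:,:,::-1])
E
```

```text
time: 6.1
position: [0.5063, 0.099, 0.0494]
tool_rot: [-2.113, -2.325, 0.001]
ft_force: [-1.2, 1.6, -0.7]
grip_width: 0.797
time: 6.6
position: [0.5078, 0.099, 0.05]
tool_rot: [2.113, 2.323, 0.003]
ft_force: [0.8, 2.6, -0.3]
grip_width: 0.433
time: 7.1
position: [0.5057, 0.0988, 0.0496]
tool_rot: [-2.113, -2.324, 0.003]
ft_force: [-3.6, 2.8, 5.2]
grip_width: 0.199
time: 7.6
position: [0.5057, 0.0988, 0.0496]
tool_rot: [-2.113, -2.324, 0.003]
ft_force: [-3.9, 2.8, 5.7]
grip_width: 0.203
now [0.5057 0.0988 0.0496] stand [ 0.0346 -0.002 ] t 7.6 f [-3.93  2.8   5.65] g 0.203
mm [-2.4  1.  -0.4] turn [-0.002  0.     0.002]
```

View pics/za4.png

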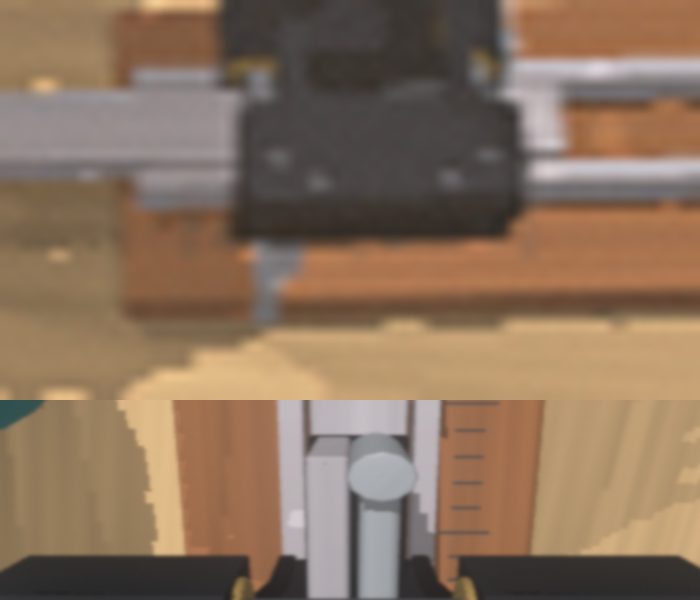

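The lever is shut, parallel to the blade and pinched at opening 0.203 (about 18 mm). The foot sagged about 2 mm, so I'll measure that against the clip.

Run:
```python
from h import *
for n,u,v in (('a3',285,258),('a4',287,258)): print(n,'crossbar mid',st(ray(n,275+u/10,215+v/10,.048)))
print('clip',st(ray('a4',275+265/10,215+300/10,.025)),st(ray('a4',275+265/10,215+300/10,.032)), 'clip in a', st(ray('a',270+190/6,190+300/6,.032)))
for f,v in (('w3',180),('w4',182.5),('w5',130+76*.7)): print(f,st(ray(f,289.5,v,.082)))
```

```text
a3 crossbar mid [0.04786429 0.05380891]
a4 crossbar mid [0.04729727 0.05382177]
clip [0.05234377 0.05554362] [0.05293103 0.05900485] clip in a [0.05155578 0.04299166]
w3 [-0.04311038  0.00422273]
w4 [-0.00796484  0.00425387]
w5 [-0.00903359  0.00368785]
```

Three estimates of the foot's offset from the mark: -0.5 mm (wrist view), -2.5 mm (TCP) and -3.7 mm (scene view). All are inside ±5 mm, and a 2 mm nudge outward centres it.

```bash
python3 -m creep '[[[0,-1,0,0,0,0,0],[0,-2,0,0,0,0,0],[0,-2,0,0,0,0,0],[0,-2,0,0,0,0,0],[0,-2,0,0,0,0,0]]]' 20; python3 -m creep '[[[0,0,0,0,0,0,0],[0,0,0,0,0,0,0],[0,0,0,0,0,0,0],[0,0,0,0,0,0,0],[0,0,0,0,0,0,0]]]' 20
python3 - <<'E'
from h import *
go(wd(.037,-.001),.05)
w=snap('wrist','w6');a=snap('scene','a6')
cv2.imwrite('pics/za6.png',np.vstack([cv2.resize(a[215:255,275:345],(700,400),interpolation=cv2.INTER_CUBIC),cv2.resize(w[130:270,100:450],(700,200))])[:,:,::-1])
E
```

```text
time: 8.2
position: [0.5059, 0.0968, 0.0496]
tool_rot: [-2.113, -2.324, 0.003]
ft_force: [-2.7, 1.5, 4.9]
grip_width: 0.202
time: 8.7
position: [0.5059, 0.0968, 0.0496]
tool_rot: [-2.113, -2.324, 0.003]
ft_force: [-3.5, 1.7, 5.9]
grip_width: 0.203
now [0.5059 0.0968 0.0496] stand [ 0.0366 -0.002 ] t 8.7 f [-3.54  1.74  5.86] g 0.203
mm [-0.4  1.  -0.4] turn [-0.002  0.     0.002]
```

View pics/za6.png

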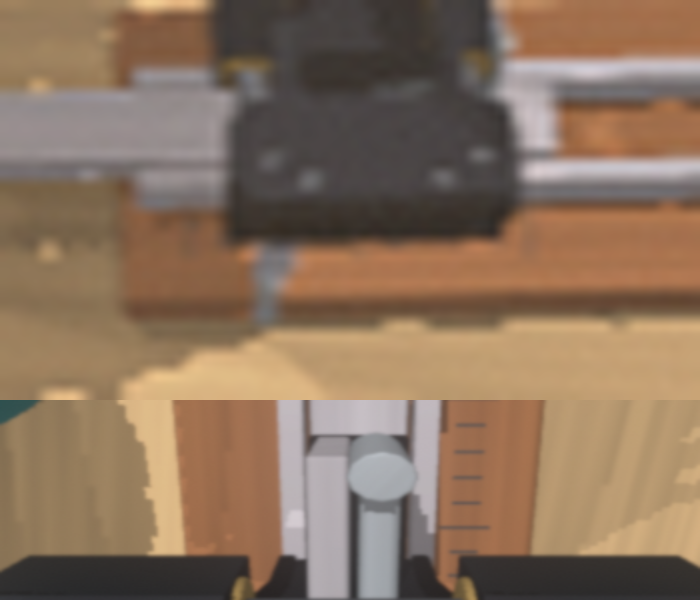

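The foot followed the nudge, the lever is shut and the grip is steady. I'm handing it in.

```bash
python3 -c "from bench import ctrl; ctrl.close_job()"
```

```text
the job is handed in; nothing more can be done
```

I pushed the foot out to the mark by the crossbar with the lever open and held it there for about 0.5 s. I then pinched the lever shut against the blade with a 20 N grip, nudged the foot 2 mm further out, and handed the job in while still holding, at about 8.8 s of the 37 s allowed. No verdict was reported.

- **Lever and grip:** the last wrist picture shows the lever parallel to the blade. The opening was 0.203, about 18 mm, which is the shut thickness of blade and lever. I had no direct reading of the finger forces on blade and lever, only the 20 N grip setting and the closed width.
- **At rest:** the arm's position did not change over the last 0.5 s.
- **Foot at the mark:** I never saw the two pointers clearly side by side, because the gripper hid them. Before the nudge, three estimates of the foot's offset from the mark disagreed: -0.5 mm (wrist camera), -2.5 mm (arm position) and -3.7 mm (scene camera). After it they come to about +1.5 to -1.7 mm, inside the 5 mm limit.
- **First step:** while the lever was still open, the foot was about as far off as before the nudge, so the worst estimate leaves only about 1 mm of margin there.
- **Other objects:** nothing in the pictures or force readings suggested that the clip, crockery, jar, coaster, spoon or door was touched. I did not measure their positions at the end.

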